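Seat the tube paddle on the mixer's keyed hub

TASK

Slide the tube paddle straight up out of its slotted holder by its top edge, and set its shaft into the hub of the tube mixer, turning it until the key finds the keyway. Then push it fully home against the spring seat, flange down on the hub's rim, and finish while still holding it pressed down there: do not let go. Keep the paddle upright and leave the other things on the bench where they are.

Things in the scene. Friction and masses are not known exactly. Their poses are not given: they have to be found in the camera images.
- paddle: tube paddle: upright light-grey plate 8 mm thick (its x), 90 mm wide (y), 125 mm high (z up), 0.2 to 0.33 kg, a flange and keyed shaft below. Origin: middle of the plate's lower edge. Four purple-capped tubes are clipped on its faces, 24 mm either side of the middle, ending 40 mm below its top edge
- grip (a point): a good grip point: mid-width of the plate, 17 mm below its top edge, 108 mm above the paddle's origin; fingers close across the 8 mm thickness (the paddle's x)
- flange (a point): centre of the underside of the paddle's dark round flange (44 mm across, 6 mm thick), on the shaft's axis, 6 mm below the paddle's origin
- tip (a point): lower end of the paddle's steel shaft, 44 mm below the flange's underside; shaft 20 mm in diameter, its last 6 mm tapering to 12 mm
- key (a point): middle of the lower end of the brass key on the shaft's +x side (paddle frame), 13 mm from the axis. The key is 8 mm wide, reaches 16.5 mm from the axis, and runs 20 mm down from the flange; the 24 mm of shaft below it are plain
- holder: blue slotted holder fixed to the table, origin under its centre, base 95 x 115 x 6 mm, two uprights 135 mm high. The plate's side edges stand in vertical grooves (11 mm wide, 71 mm deep, open at the top, floors 64 mm above the table); the shaft hangs free between. The paddle comes out only straight upward. Paddle axes = holder axes at the start
- mixer: white tube mixer fixed to the table, origin under its centre, z up, housing 170 (x) x 150 (y) x 45 mm high, controls on its -x side. At the centre of its top stands an aluminium hub 56 mm across and 50 mm high with an upright bore and one keyway
- hub_rim (a point): centre of the hub's top rim, 95 mm above the table. Bore 22.4 mm. Keyway 12 mm wide, to 19.5 mm from the axis, red mark on the rim outside it; it points within 0.5 rad either way of the mixer's +x: see or feel for it. Lined up to about 0.1 rad the key drops in; else it rests on the rim, flange 20 mm up. Home: flange on rim. The hub does not turn below about 1 N m
- seat (a joint): spring-loaded brass seat in the bore: 0 when up (its top 36 mm below the rim), grows downward (m), 0.008 with the paddle fully home (stop at 0.009). It takes 5 N to start and 10 N at 0.008, and lifts the paddle again when it is not held down
- tube_block: white foam block 150 x 150 x 35 mm filled with purple-capped tubes, 97 mm high overall; bystander, leave it alone. Origin under its centre
- amber_bottle: amber glass bottle, 60 mm across, 130 mm high; bystander. Origin under its centre
- beaker: glass beaker, 72 mm across, 85 mm high; bystander. Origin under its centre
- slide_box: flat green plastic box 90 x 60 x 30 mm; bystander. Origin under its centre
- jar: white jar with red cap, 60 mm across, 75 mm high; bystander. Origin under its centre
- timer: small grey bench timer 70 x 70 x 30 mm; bystander. Origin under its centre
- discard_tray: yellow open tray 160 x 120 x 40 mm; bystander. Origin under its centre
There are look-alikes about, which are no part of the job. Leave any green look-alike of the holder alone.

How it is judged:
By the outcome, as a careful person would: the job done as asked, in the order asked, and still so for the second after the job is handed in, while the arm keeps its last pose, push and grip.
It also fails if it takes over 48 s, if anything falls off the work surface, if the arm or the gripper's body presses on something with over 40 N, if the wrist force passes 120 N, or if a joint passes its speed limit or range.

ROBOT

A 6-joint arm with a two-finger parallel gripper is mounted at the origin on the work surface. World frame = base frame: x ahead of the robot, y to its left, z up, the work surface at z = 0. Lengths are in m, angles in degrees, forces in N, time in s.
With the tool pointing down it reaches from about 0.4 to 0.825 m from the base axis. Payload 7 kg.
Tool frame: the origin (TCP) lies on the centre line of the jaws, within the pads' length; the fingertips stand 19 mm ahead of it and the grasp point (between the pads) is the TCP (r.tip_extent is the distance from the TCP to the fingertips, in m); z points along the fingers, y is the line along which they close (so a half turn about z gives the same grasp; the last joint's range is limited). The gripper opens to 88 mm and grips with 3 to 60 N. Pads are 19 mm wide; open, the fingers measure 130 mm over their backs; the gripper's body (78 mm by 193 mm) begins 47 mm behind the grasp point.
Start: joints at [93.742, 20.546, 0.682, 0, -70.136, -16.507], TCP at [0.149, 0.658, 0.246] pointing down, gripper open.
Joint ranges: [-176.03, 176.03], [-82.01, 121.73], [-58.28, 71.71], [-173.87, 95.51], [-174.79, -0.11], [-173.66, 173.66]. Speed limits (degrees/s): [136.94, 136.94, 172.46, 180, 180, 180].

INTERFACE

Orientations are given as [roll, pitch, yaw] about the fixed x, y, z axes, in that order (R = Rz(yaw) Ry(pitch) Rx(roll)).
In Python, from plant import r gives the robot as it stands. The module is installed in compiled form; this text tells all that it offers.
- The arm moves only by the tool jog_arm, never from a script. Its argument "deltas" is a list that holds one entry, the list of rows, each a list of 5 numbers: the opening, from -1 (shut) to 1 (fully open), then the shift along the world's x, y, z in cm, then the turn about the world's z in rad. In form: [[[claw, dx, dy, dz, turn], ...]]. A call has 1 to 8 rows; each row shifts and turns the commanded pose from where the row before left it; what a row does not reach is not made up. A row lasts 1/8 s, in which the tool goes at most 62.5 mm and 10.7 degrees, less where a joint would pass 70% of its speed; a pose out of reach is approached as far as the arm can. A call with a gripper value outside its range is refused whole. The fingers move at their own pace and stop on an object; "force" is the grip in N (left out, the last holds). Time passes only in rows, so rows that do not move let the fingers close. It gives the time, the measured TCP pose, the force, the opening and the grip force at its end, in the units of the state.
- r.get_state(): the state, without advancing time (a new reading comes with each control period).
- r.capture(name): name is "scene" or "side" or "wrist"; returns the picture (480x640x3 uint8, blue, green, red); there is no depth.
- r.camera_info(name): a dict with "fx", "fy", "cx", "cy" (pixels), "view" (4x4, takes a point from world to camera coordinates). Camera axes: x right, y up, looking along -z (the intrinsics and any distortion apply to the point x, -y, -z); pixel columns grow to the right and rows downward; lengths in m; the calibration is good to about 2 mm. The wrist camera is an equidistant fisheye: a pixel r from the principal point sees the ray r / f radians off the axis. A picture is of the moment at which its call begins: read the wrist's pose just before it. camera_info takes no time and is no camera call; for the wrist camera it gives the pose at the moment of the call.
- r.close_job(): hands the job in; it is judged then, once.
The state is a dict: "time_s": time; "joints": joint angles; "qd": joint speeds; "joint_torque": joint torques, N m; "tcp_pos": TCP position; "eef_rot": TCP orientation; "contact_force": force on the tool from outside, world axes, zero at the start; "moment": the same for the moment, N m; "gripper_width": finger opening in m; "gripper_force": force on a finger pad.
Only numpy, scipy, OpenCV 4.12 (cv2) and the standard library are available. Lean on these libraries where they do the work, as an engineer would, in place of code of your own. Each camera call takes 0.05 s, during which the arm holds its last target. There are 200 camera calls.

## Working session

There is one attempt and no reset: what is moved stays moved. The work goes in short steps, Python scripts to look and compute and a tool call to move; the robot and the scene stay as the last step left them, time stands still between calls to the robot, and variables do not carry over. Pictures are saved under pics/ and viewed, at most 10 in all, crops included, and the job is handed in when it is done.

Besides the shell and the picture viewer there is one more tool, called as a command line: name --argument value ..., lists and objects as JSON in quotes. jog_arm: Moves the arm, as the interface text tells. Its arguments: {"type":"object","properties":{"deltas":{"type":"array"},"force":{"type":"number"}},"required":["deltas"]}

```bash
mkdir -p pics; python3 - <<'E'
from plant import r
import cv2,numpy as np
s=r.get_state(); print(s['time_s'],s['tcp_pos'],s['eef_rot'],s['contact_force'])
for n in('scene','side','wrist'):
    i=r.camera_info(n); print(n,{k:v for k,v in i.items()})
    cv2.imwrite(f'pics/{n}0.png',r.capture(n))
E
```

```text
0.0 [0.14910035 0.65785414 0.2446144 ] [ 1.79903783e+02 -1.01006584e-02 -1.27747088e+01] [-0.03953133 -0.17553583 -0.29880423]
scene {'fx': 480.270006414913, 'fy': 480.270006414913, 'cx': 321.89915792633815, 'cy': 235.1807108354016, 'view': array([[-0.18881424,  0.98201046, -0.00215248,  0.11484819],
       [-0.78517628, -0.14965115,  0.60091825,  0.34686744],
       [ 0.58978589,  0.115152  ,  0.79930759, -1.69589398],
       [ 0.        ,  0.        ,  0.        ,  1.        ]])}
side {'fx': 443.85232912650054, 'fy': 443.85232912650054, 'cx': 322.81897897341946, 'cy': 240.86826196372817, 'view': array([[-0.80371493, -0.59461731,  0.02173852,  0.42328126],
       [ 0.40233556, -0.51617496,  0.75610152, -0.3385701 ],
       [-0.43837017,  0.61643626,  0.65409321, -0.8927113 ],
       [ 0.        ,  0.        ,  0.        ,  1.        ]])}
wrist {'fx': 371.64829954431775, 'fy': 371.64829954431775, 'cx': 318.37819228696344, 'cy': 241.87160163981866, 'view': array([[-0.22049037, -0.97538672,  0.00217969,  0.67347923],
       [ 0.93979263, -0.21304131, -0.26721378,  0.03363478],
       [ 0.26110114, -0.05686961,  0.96363481, -0.38986912],
       [ 0.        ,  0.        ,  0.        ,  1.        ]])}
```

View pics/scene0.png

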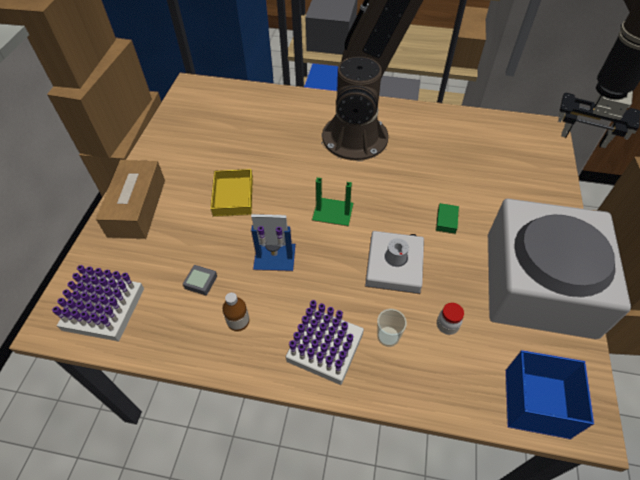

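View pics/side0.png

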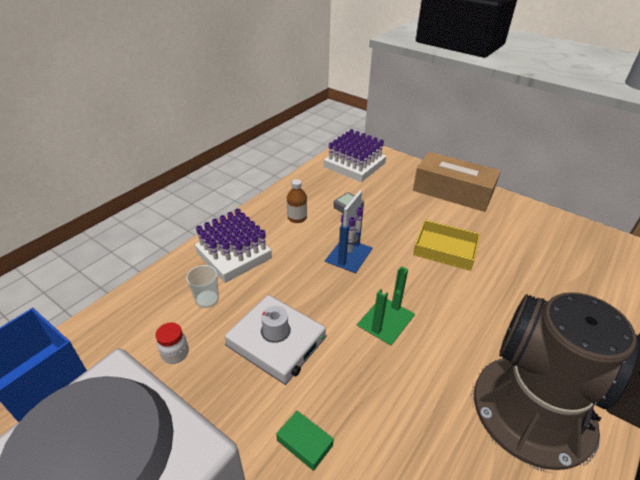

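Scene view: the candidates for the paddle and holder are the blue holder with its grey plate at (273,245) and the empty green look-alike at (333,205). There is also a blue bin at (550,395), which is not a holder. For the mixer there is the white box with an aluminium hub at (396,258) and a large centrifuge at (555,260). By the description I choose the blue holder at (273,245) and the mixer at (396,258). In the side view these are at (350,240) and (275,330). I'll check both in one close crop.

```bash
python3 - <<'E'
import cv2,numpy as np
a=cv2.imread('pics/scene0.png');b=cv2.imread('pics/side0.png')
c=lambda im,x,y,w,h:cv2.resize(im[y:y+h,x:x+w],(400,300),interpolation=cv2.INTER_CUBIC)
cv2.imwrite('pics/crop1.png',np.vstack([np.hstack([c(a,225,200,100,75),c(b,300,185,120,90)]),np.hstack([c(a,355,225,80,60),c(b,220,290,120,90)])]))
E
```

```text
(no output)
```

View pics/crop1.png

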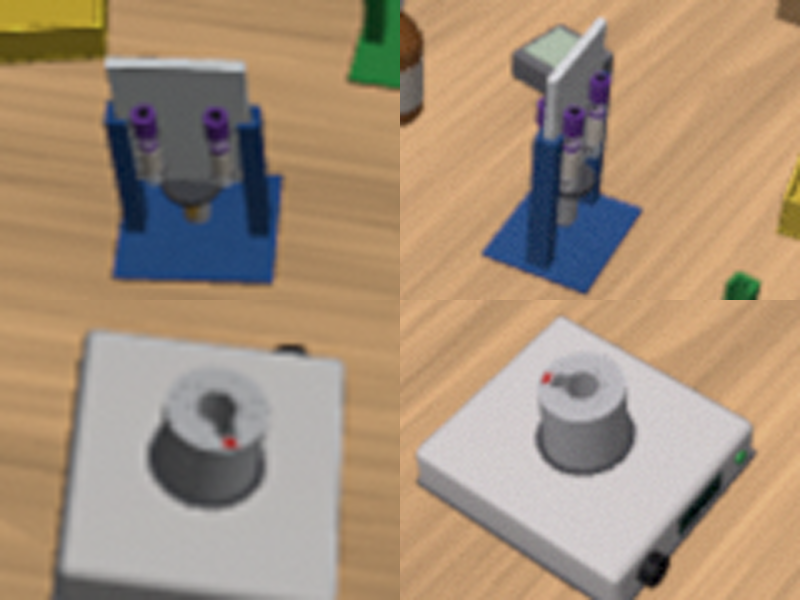

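The crop confirms the choice. The paddle's grey plate with purple tubes stands in the blue holder, and its brass key faces the scene camera (+x) at about scene (276,253). The mixer hub is at scene (398,248), with the red mark on its rim at about scene (401,254) and side (263,314). Next I'll measure both.

```bash
cat > h.py <<'E'
import numpy as np,cv2
from plant import r
def ray(n,u,v,info=None):
    i=info or r.camera_info(n); V=i['view']; R=V[:3,:3]; c=-R.T@V[:3,3]
    x=(u-i['cx'])/i['fx'];y=(v-i['cy'])/i['fy']
    if n=='wrist':
        t=np.hypot(x,y); s=np.sin(t)/max(t,1e-9); d=np.array([x*s,-y*s,-np.cos(t)])
    else: d=np.array([x,-y,-1.])
    return c,R.T@(d/np.linalg.norm(d))
def onz(n,u,v,z,info=None):
    c,d=ray(n,u,v,info); return c+d*(z-c[2])/d[2]
def tri(r1,r2):
    (c1,d1),(c2,d2)=r1,r2
    s=np.linalg.lstsq(np.c_[d1,-d2],c2-c1,rcond=None)[0]
    p,q=c1+d1*s[0],c2+d2*s[1]; return (p+q)/2,np.linalg.norm(p-q)
def proj(n,p,info=None):
    i=info or r.camera_info(n); q=i['view'][:3]@np.r_[p,1]; d=np.array([q[0],-q[1],-q[2]])
    if n=='wrist':
        rr=np.hypot(d[0],d[1]); k=np.arctan2(rr,d[2])/max(rr,1e-9)
    else: k=1/d[2]
    return np.array([i['cx']+i['fx']*d[0]*k,i['cy']+i['fy']*d[1]*k])
E
python3 - <<'E'
from h import *
np.set_printoptions(precision=4,suppress=True)
a=cv2.imread('pics/scene0.png');b=cv2.imread('pics/side0.png')
def red(im,x,y,w,h):
    s=im[y:y+h,x:x+w].astype(int); m=np.clip(s[...,2]-np.maximum(s[...,0],s[...,1])-40,0,None)
    Y,X=np.mgrid[y:y+h,x:x+w]; return (m*X).sum()/m.sum(),(m*Y).sum()/m.sum()
ra=red(a,385,235,35,35);rb=red(b,250,300,35,30)
print('red',ra,rb,tri(ray('scene',*ra),ray('side',*rb)),onz('scene',*ra,.095),onz('side',*rb,.095))
# rim centre estimate from crop: scene (217,410)/5 , side (582,388)
sc=(355+218/5,225+(410-300)/5); sd=(220+(582-400)*.3,290+(388-300)*.3)
print('rim',onz('scene',*sc,.095),onz('side',*sd,.095),tri(ray('scene',*sc),ray('side',*sd)))
L=(225+107/4,200+64/4);Rr=(225+244/4,200+66/4)
print('plate top',onz('scene',*L,.189),onz('scene',*Rr,.189))
S1=(300+(545-400)*.3,185+75*.3);S2=(300+(603-400)*.3,185+22*.3)
print('side plate',onz('side',*S1,.189),onz('side',*S2,.189))
# blue base corners at z=.006
hsv=cv2.cvtColor(a,cv2.COLOR_BGR2HSV); m=cv2.inRange(hsv,(100,120,40),(125,255,255)); 
for p in [(113,278),(272,284),(283,177)]: print('base',onz('scene',225+p[0]/4,200+p[1]/4,.006))
for p in [(485,254),(586,292),(642,210)]: print('base side',onz('side',300+(p[0]-400)*.3,185+p[1]*.3,.006))
for p in [(92,332),(343,362),(333,600)]: print('mix',onz('scene',355+p[0]/5,225+(p[1]-300)/5,.045))
E
```

```text
red (np.float64(400.5080213903743), np.float64(253.20855614973263)) (np.float64(260.06205673758865), np.float64(308.5514184397163)) (array([0.5456, 0.2002, 0.1053]), np.float64(0.0020426193020060177)) [0.5376 0.1999 0.095 ] [0.5524 0.1952 0.095 ]
rim [0.5182 0.193  0.095 ] [0.5135 0.1924 0.095 ] (array([0.5154, 0.1921, 0.0923]), np.float64(0.0024928592430097703))
plate top [ 0.5603 -0.1927  0.189 ] [ 0.5454 -0.1057  0.189 ]
side plate [ 0.5491 -0.1078  0.189 ] [ 0.5526 -0.1911  0.189 ]
base [ 0.6074 -0.1975  0.006 ]
base [ 0.5912 -0.0861  0.006 ]
base [ 0.4991 -0.099   0.006 ]
base side [ 0.5822 -0.087   0.006 ]
base side [ 0.4935 -0.1008  0.006 ]
base side [ 0.5097 -0.2112  0.006 ]
mix [0.4396 0.1191 0.045 ]
mix [0.4342 0.2628 0.045 ]
mix [0.5941 0.2677 0.045 ]
```

jog_arm --deltas '[[[1,4.1,-4.5,0,-0.15],[1,4.1,-4.5,0,-0.15],[1,4.1,-4.5,0,-0.15],[1,4.1,-4.5,0,-0.15],[1,4.1,-4.5,0,-0.15],[1,4.1,-4.5,0,-0.15],[1,4.1,-4.5,0,-0.15],[1,4.1,-4.5,0,-0.15]]]'

```text
time_s: 1.15
tcp_pos: [0.4781, 0.2967, 0.2456]
eef_rot: [-180.0, 0.0, -81.8]
contact_force: [0.5, 1.6, -0.1]
gripper_width: 0.0876
gripper_force: 0.0
```

jog_arm --deltas '[[[1,2.3,-2.8,-2,0],[1,0,0,0,0]]]'

```text
time_s: 1.4
tcp_pos: [0.5005, 0.2676, 0.2237]
eef_rot: [179.8, -0.1, -81.7]
contact_force: [0.2, 0.3, 0.2]
gripper_width: 0.0877
gripper_force: 0.0
```

```bash
python3 - <<'E'
from h import *
import pickle
s=r.get_state(); i=r.camera_info('wrist'); im=r.capture('wrist'); print(s['time_s'],s['tcp_pos'],s['eef_rot'],np.abs(s['qd']).max())
pickle.dump(i,open('w1.pkl','wb')); cv2.imwrite('pics/w1.png',im)
E
```

```text
1.4 [0.50054293 0.26757861 0.22369536] [ 1.79830970e+02 -1.05504375e-01 -8.17373682e+01] 2.7841109797965267
```

View pics/w1.png

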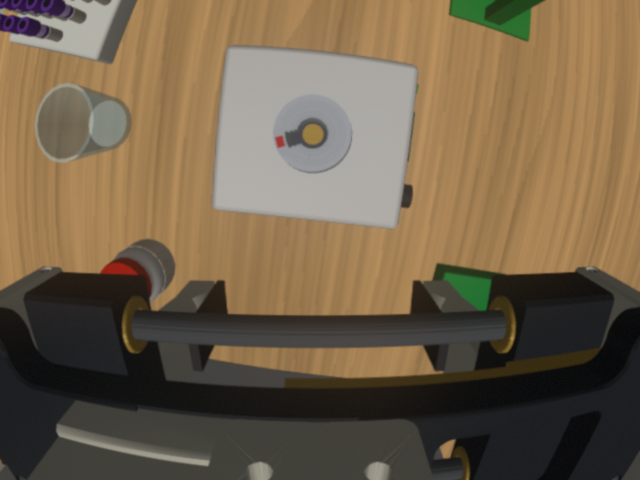

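The wrist view shows the hub rim centred near (313,133), the brass seat in its bore, the keyway to the left (+x) and the red mark at (279,142).

```bash
python3 - <<'E'
from h import *
import pickle
np.set_printoptions(precision=4,suppress=True)
im=cv2.imread('pics/w1.png'); i=pickle.load(open('w1.pkl','rb'))
x0,y0=260,85; c=im[y0:y0+100,x0:x0+105]; h=cv2.cvtColor(c,cv2.COLOR_BGR2HSV)
def blob(m):
    n,l,s,ce=cv2.connectedComponentsWithStats(m); k=1+s[1:,4].argmax(); return ce[k]+[x0,y0],s[k,4]
red,na=blob(cv2.inRange(h,(170,120,60),(180,255,255))|cv2.inRange(h,(0,150,60),(8,255,255)))
br,nb=blob(cv2.inRange(h,(12,90,60),(32,255,255)))
print('red',red,na,'brass',br,nb)
B=onz('wrist',*br,.059,i); R=onz('wrist',*red,.095,i); print('axis by brass',B,'red',R)
g=cv2.cvtColor(c,cv2.COLOR_BGR2GRAY)
dk=(g<90).astype(np.uint8); k,n=blob(dk); print('dark',k,n)
# rim outer contour: radial max gradient from centre, in saturation-ish (housing vs rim) using gray
gf=cv2.GaussianBlur(g.astype(np.float32),(0,0),1.)
P=[]
for a in np.arange(0,2*np.pi,.1):
    rr=np.arange(31,46,.25); X=(br[0]-x0+rr*np.cos(a)).astype(np.float32);Y=(br[1]-y0+rr*np.sin(a)).astype(np.float32)
    v=cv2.remap(gf,X[None],Y[None],cv2.INTER_LINEAR)[0]; d=np.abs(np.gradient(v)); k=d.argmax()
    P.append(onz('wrist',X[k]+x0,Y[k]+y0,.095,i)[:2])
P=np.array(P)
for _ in range(6):
    s=np.linalg.lstsq(np.c_[2*P,np.ones(len(P))],(P**2).sum(1),rcond=None)[0]; ctr=s[:2]; rad=np.sqrt(s[2]+ctr@ctr)
    e=np.abs(np.hypot(*(P-ctr).T)-rad); P=P[e<max(.001,np.percentile(e,85))]
print('rim',ctr,'rad',rad,len(P),e.std())
for C in(ctr,B[:2]): print('keyway deg',np.degrees(np.arctan2(*(R[:2]-C)[::-1])),np.hypot(*(R[:2]-C)))
e=[onz('wrist',*p,.045,i) for p in((417,67),(229,46),(214,209),(396,227))]; print('housing',e,np.mean(e,0))
E
```

```text
red [279.5333 141.2   ] 45 brass [312.5    133.8927] 354
axis by brass [0.5154 0.1902 0.059 ] red [0.5373 0.1993 0.095 ]
dark [303.8475 135.0872] 413
rim [0.5149 0.1907] rad 0.02842102374796894 61 0.0001956540641621293
keyway deg 20.840233323206665 0.024068553111566037
keyway deg 22.414600361615868 0.02377659840347226
housing [array([0.4356, 0.116 , 0.045 ]), array([0.5982, 0.1209, 0.045 ]), array([0.5933, 0.2658, 0.045 ]), array([0.4307, 0.259 , 0.045 ])] [0.5145 0.1904 0.045 ]
```

jog_arm --deltas '[[[1,0.7,-4.9,1,0],[1,0.7,-4.9,1,0],[1,0.7,-4.9,1,0],[1,0.7,-4.9,1,0],[1,0.7,-4.9,1,0],[1,0.7,-4.9,1,0],[1,0.7,-4.9,1,0],[1,0,0,0,0]]]'

```text
time_s: 2.45
tcp_pos: [0.5498, -0.0743, 0.2968]
eef_rot: [-179.9, -0.0, -81.6]
contact_force: [0.8, 0.9, -0.5]
gripper_width: 0.0875
gripper_force: 0.0
```

```bash
python3 - <<'E'
from h import *
import pickle
s=r.get_state(); i=r.camera_info('wrist'); im=r.capture('wrist'); print(s['time_s'],s['tcp_pos'],s['eef_rot'],s['contact_force'],np.abs(s['qd']).max())
pickle.dump(i,open('w2.pkl','wb')); cv2.imwrite('pics/w2.png',im)
E
```

```text
2.45 [ 0.54976241 -0.07434758  0.29679394] [-1.79894327e+02 -2.57153522e-02 -8.16481727e+01] [ 0.81153677  0.88581823 -0.46708585] 2.9265834082899174
```

View pics/w2.png

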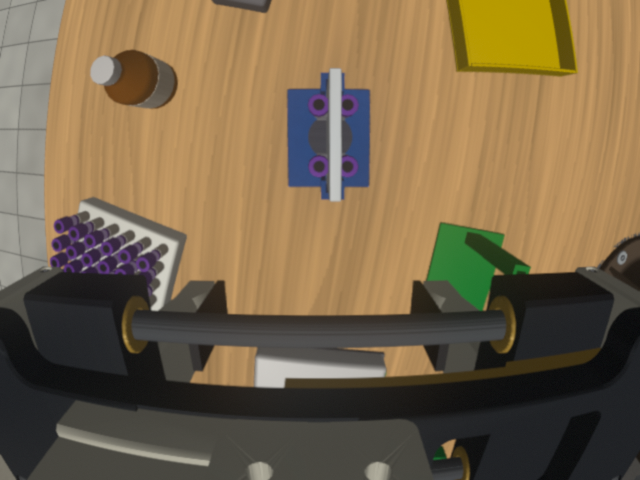

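The wrist view, straight above the holder, shows the plate's top edge as a white bar from (336,69) to (336,200), parallel to the tool's x.

```bash
python3 - <<'E'
from h import *
import pickle
np.set_printoptions(precision=4,suppress=True)
im=cv2.imread('pics/w2.png'); i=pickle.load(open('w2.pkl','rb'))
x0,y0=315,60; c=im[y0:210,x0:360]; h=cv2.cvtColor(c,cv2.COLOR_BGR2HSV)
m=cv2.inRange(h,(0,0,165),(180,40,255)); n,l,s,ce=cv2.connectedComponentsWithStats(m); k=1+s[1:,4].argmax(); print(s[k])
Y,X=np.nonzero(l==k); P=np.array([onz('wrist',x+x0,y+y0,.189,i)[:2] for x,y in zip(X,Y)])
(cx,cy),(w,hh),a=cv2.minAreaRect((P*1000).astype(np.float32)); print('rect',cx,cy,w,hh,a)
v=np.linalg.svd(P-P.mean(0))[2][0]; v*=np.sign(v[1]); print('mean',P.mean(0),'yaw',np.degrees(np.arctan2(-v[0],v[1])))
E
```

```text
[  15    8   11  133 1432]
rect 549.6968383789062 -152.64952087402344 6.723523139953613 88.5232925415039 8.639569282531738
mean [ 0.5498 -0.1529] yaw 8.386248900096865
```

jog_arm --deltas '[[[1,0,-3.9,0,0],[1,0,-3.9,-2,0],[1,0,0,-4,0],[1,0,0,-4,0],[1,0,0,-2.5,0],[1,0,0,0,0]]]'

```text
time_s: 3.25
tcp_pos: [0.5481, -0.1491, 0.1688]
eef_rot: [179.8, 0.0, -81.4]
contact_force: [-0.3, 0.9, 1.0]
gripper_width: 0.0876
gripper_force: 0.0
```

jog_arm --deltas '[[[-1,0,0,0,0],[-1,0,0,0,0],[-1,0,0,0,0],[-1,0,0,0,0],[-1,0,0,0,0],[-1,0,0,0,0]]]' --force 15

```text
time_s: 4.0
tcp_pos: [0.5491, -0.1508, 0.1706]
eef_rot: [180.0, 0.0, -81.5]
contact_force: [0.3, 0.5, 0.2]
gripper_width: 0.033
gripper_force: 0.0
```

jog_arm --deltas '[[[-1,0,0,0,0],[-1,0,0,0,0],[-1,0,0,0,0],[-1,0,0,0,0]]]'

```text
time_s: 4.5
tcp_pos: [0.5491, -0.1507, 0.1705]
eef_rot: [180.0, -0.0, -81.5]
contact_force: [-0.3, 0.3, 0.3]
gripper_width: 0.008
gripper_force: 15.0
```

jog_arm --deltas '[[[-1,0,0,0,0],[-1,0,0,0,0],[-1,0,0,0.5,0],[-1,0,0,1,0],[-1,0,0,1.5,0],[-1,0,0,1,0],[-1,0,0,0,0]]]' --force 45

```text
time_s: 5.38
tcp_pos: [0.5497, -0.1507, 0.2119]
eef_rot: [-179.9, -0.0, -81.5]
contact_force: [-0.7, 0.2, -3.0]
gripper_width: 0.0078
gripper_force: 45.0
```

jog_arm --deltas '[[[-1,0,0,1.5,0],[-1,0,0,2,0],[-1,0,0,2,0],[-1,0,0,2,0],[-1,0,0,2,0],[-1,0,0,0.5,0],[-1,0,0,0,0]]]'

```text
time_s: 6.25
tcp_pos: [0.549, -0.1507, 0.3105]
eef_rot: [180.0, 0.0, -81.5]
contact_force: [-0.3, -0.0, -3.7]
gripper_width: 0.0078
gripper_force: 45.0
```

```bash
python3 - <<'E'
from h import *
import pickle
s=r.get_state(); i=r.camera_info('wrist'); im=r.capture('wrist'); S=r.capture('scene'); D=r.capture('side'); print(s['time_s'],s['tcp_pos'],s['eef_rot'],s['contact_force'],s['moment'])
pickle.dump(i,open('w3.pkl','wb')); cv2.imwrite('pics/w3.png',im); cv2.imwrite('pics/s3.png',S); cv2.imwrite('pics/d3.png',D)
c=lambda im,x,y,w,h:cv2.resize(im[y:y+h,x:x+w],(400,300),interpolation=cv2.INTER_CUBIC)
cv2.imwrite('pics/m3.png',np.vstack([np.hstack([c(S,200,130,160,120),c(D,280,90,160,120)]),np.hstack([c(im,0,0,640,480),c(im,220,200,200,150)])]))
E
```

```text
6.25 [ 0.54895653 -0.15065664  0.31045318] [ 1.79993185e+02  1.42395450e-02 -8.15245840e+01] [-3.42720998e-01 -2.83283374e-03 -3.71217826e+00] [ 0.05701977  0.00303264 -0.02643367]
```

View pics/m3.png

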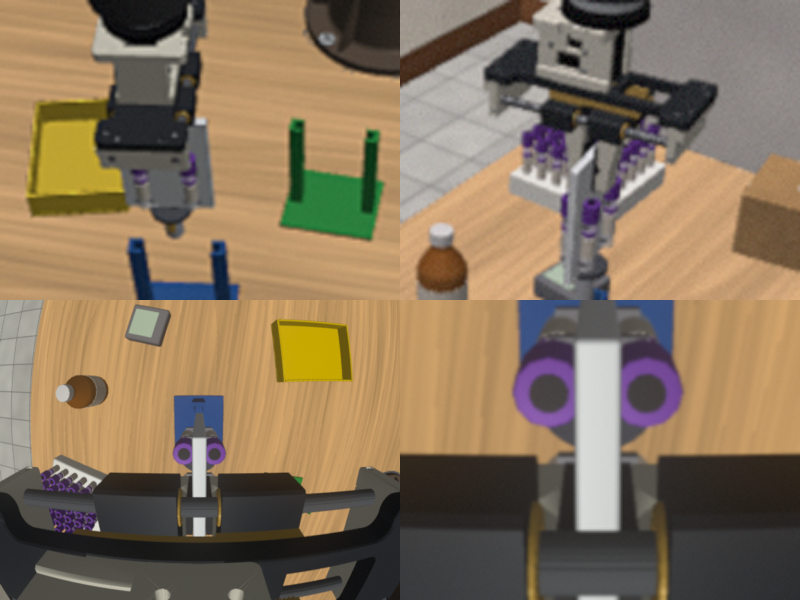

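Scene, side and wrist views show the paddle hanging upright in the jaws, clear of the blue holder. In the wrist view the plate's far end is near (317,219). I'll measure its offset from the TCP.

```bash
python3 - <<'E'
from h import *
import pickle
np.set_printoptions(precision=4,suppress=True)
im=cv2.imread('pics/w3.png'); i=pickle.load(open('w3.pkl','rb'))
tcp=np.array([.54896,-.15066,.31045]); yaw=np.radians(-81.52); tx=np.array([np.cos(yaw),np.sin(yaw)]); ty=np.array([np.sin(yaw),-np.cos(yaw)])
h=cv2.cvtColor(im[200:290,295:345],cv2.COLOR_BGR2HSV); m=cv2.inRange(h,(0,0,165),(180,40,255)); n,l,s,ce=cv2.connectedComponentsWithStats(m); k=1+s[1:,4].argmax(); print(s[k]+[295,200,0,0,0])
Y,X=np.nonzero(l==k); P=np.array([onz('wrist',x+295,y+200,tcp[2]+.018,i)[:2] for x,y in zip(X,Y)])-tcp[:2]
a,b=P@tx,P@ty; print('far end along tool x',a.max(),a.min(),'lateral',[ (b[(a>q)&(a<q+.005)].min(),b[(a>q)&(a<q+.005)].max()) for q in(.015,.025,.035)])
# fixed cameras: shaft tip, predicted vs seen
for n in('scene','side'): print(n,'tip pred',proj(n,np.r_[tcp[:2],tcp[2]-.158]))
E
```

```text
[ 308  221   22   69 1464]Traceback (most recent call last):
  File "<stdin>", line 8, in <module>
    return umr_minimum(a, axis, None, out, keepdims, initial, where)
ValueError: zero-size array to reduction operation minimum which has no identity
```

```bash
python3 - <<'E'
from h import *
import pickle
np.set_printoptions(precision=4,suppress=True)
im=cv2.imread('pics/w3.png'); i=pickle.load(open('w3.pkl','rb'))
tcp=np.array([.54896,-.15066,.31045]); yaw=np.radians(-81.52); tx=np.array([np.cos(yaw),np.sin(yaw)]); ty=np.array([np.sin(yaw),-np.cos(yaw)])
h=cv2.cvtColor(im[200:290,295:345],cv2.COLOR_BGR2HSV); m=cv2.inRange(h,(0,0,165),(180,40,255)); n,l,s,ce=cv2.connectedComponentsWithStats(m); k=1+s[1:,4].argmax()
Y,X=np.nonzero(l==k)
for dz in(.017,.020):
    P=np.array([onz('wrist',x+295,y+200,tcp[2]+dz,i)[:2] for x,y in zip(X,Y)])-tcp[:2]
    a,b=P@tx,P@ty; print(dz,'end',a.max(),a.min())
    for q in(.01,.02,.03):
        t=b[(a>q)&(a<q+.005)]
        if len(t): print(q,t.min(),t.max())
for n in('scene','side'): print(n,'tip pred',proj(n,np.r_[tcp[:2],tcp[2]-.158]))
E
```

```text
0.017 end 0.04581659600365417 0.021272991161858875
0.02 -0.0028961924435662386 0.004149636274206405
0.03 -0.0028458510082074247 0.004391809608885618
0.02 end 0.0464695389346548 0.022531966543767816
0.02 -0.002488472610357529 0.0040651090950453665
0.03 -0.0027664034325793037 0.004301302668377232
scene tip pred [269.9625 223.8169]
side tip pred [352.3587 211.1876]
```

jog_arm --deltas '[[[-1,-0.2,2,0,0],[-1,-0.5,5,0,0.03],[-1,-0.5,5.5,0,0.04],[-1,-0.6,5.5,0,0.04],[-1,-0.6,5.5,0,0.04],[-1,-0.5,5.5,0,0.04],[-1,-0.4,4,0,0.04],[-1,-0.1,1.3,0,0]]]'

```text
time_s: 7.4
tcp_pos: [0.5146, 0.1943, 0.3097]
eef_rot: [179.9, -0.0, -68.2]
contact_force: [1.0, -0.2, -3.3]
gripper_width: 0.0077
gripper_force: 45.0
```

jog_arm --deltas '[[[-1,0,0,-1,0],[-1,0,0,-2,0],[-1,0,0,-1.5,0],[-1,0,0,0,0],[-1,0,0,0,0]]]'

```text
time_s: 8.02
tcp_pos: [0.5156, 0.1919, 0.2661]
eef_rot: [-180.0, -0.0, -68.4]
contact_force: [0.4, 0.3, -2.2]
gripper_width: 0.0078
gripper_force: 45.0
```

```bash
python3 - <<'E'
from h import *
import pickle
s=r.get_state(); i=r.camera_info('wrist'); im=r.capture('wrist'); S=r.capture('scene'); D=r.capture('side'); print(s['time_s'],s['tcp_pos'],s['eef_rot'],s['contact_force'],s['moment'])
pickle.dump(i,open('w4.pkl','wb')); cv2.imwrite('pics/w4.png',im); cv2.imwrite('pics/s4.png',S); cv2.imwrite('pics/d4.png',D)
t=s['tcp_pos']
for n in('scene','side'): print(n,'tip',proj(n,np.r_[t[:2],t[2]-.1566]),'flange',proj(n,np.r_[t[:2],t[2]-.1126]),'rim',proj(n,[.5155,.192,.095]))
c=lambda im,x,y,w,h:cv2.resize(im[y:y+h,x:x+w],(400,300),interpolation=cv2.INTER_CUBIC)
cv2.imwrite('pics/m4.png',np.vstack([np.hstack([c(S,350,190,100,75),c(D,220,240,120,90)]),np.hstack([c(im,0,0,640,480),c(im,220,140,200,150)])]))
E
```

```text
8.025 [0.51559659 0.19194128 0.26607813] [-1.79963795e+02 -1.41760699e-02 -6.83708274e+01] [ 0.41510695  0.32743066 -2.21198326] [ 0.09722865 -0.04364935 -0.0144766 ]
scene tip [398.96634531 243.01055344] flange [401.10337846 233.04830461] rim [398.31377387 246.14486703]
side tip [273.66329884 311.31938809] flange [272.5631482  297.16567298] rim [274.02666494 315.8257797 ]
```

View pics/m4.png

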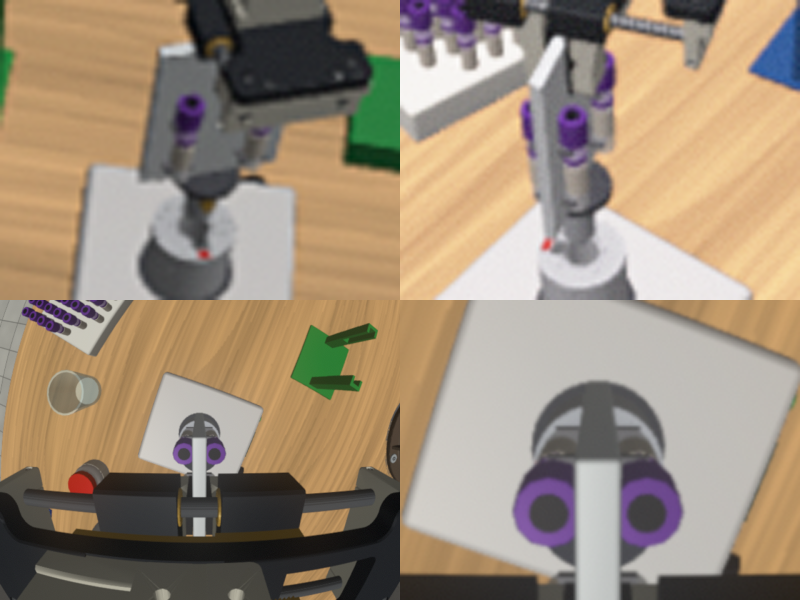

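The shaft tip is above the bore. In the scene crop the brass key (207,205) stands over the red mark (205,255). I'll lower it gently.

jog_arm --deltas '[[[-1,0,0,-0.6,0],[-1,0,0,-0.6,0],[-1,0,0,-0.5,0],[-1,0,0,-0.3,0],[-1,0,0,0,0]]]'

```text
time_s: 8.8
tcp_pos: [0.5151, 0.1923, 0.2453]
eef_rot: [180.0, -0.0, -68.3]
contact_force: [-0.2, 0.8, -3.0]
gripper_width: 0.0078
gripper_force: 45.0
```

jog_arm --deltas '[[[-1,0,0,-0.4,0],[-1,0,0,-0.4,0],[-1,0,0,-0.3,0],[-1,0,0,-0.2,0],[-1,0,0,0,0]]]'

```text
time_s: 9.43
tcp_pos: [0.5151, 0.1922, 0.2324]
eef_rot: [180.0, -0.0, -68.3]
contact_force: [0.8, -0.2, -1.9]
gripper_width: 0.0077
gripper_force: 45.0
```

jog_arm --deltas '[[[-1,0,0,-0.3,0],[-1,0,0,-0.2,0],[-1,0,0,-0.2,0],[-1,0,0,0,0]]]'

```text
time_s: 9.93
tcp_pos: [0.5151, 0.1923, 0.2254]
eef_rot: [180.0, -0.0, -68.3]
contact_force: [1.1, 0.1, -2.4]
gripper_width: 0.0078
gripper_force: 45.0
```

jog_arm --deltas '[[[-1,0,0,-0.3,0],[-1,0,0,-0.3,0],[-1,0,0,-0.2,0],[-1,0,0,0,0]]]'

```text
time_s: 10.42
tcp_pos: [0.5151, 0.1922, 0.2173]
eef_rot: [180.0, -0.0, -68.3]
contact_force: [-0.3, 0.6, -2.8]
gripper_width: 0.0078
gripper_force: 45.0
```

jog_arm --deltas '[[[-1,0,0,-0.3,0],[-1,0,0,-0.3,0],[-1,0,0,-0.1,0],[-1,0,0,0,0]]]'

```text
time_s: 10.92
tcp_pos: [0.5155, 0.1924, 0.2111]
eef_rot: [-179.9, -0.0, -68.3]
contact_force: [-1.1, -0.0, 4.8]
gripper_width: 0.0076
gripper_force: 45.0
```

jog_arm --deltas '[[[-1,0,0,-0.2,0],[-1,0,0,-0.1,0],[-1,0,0,0,0]]]'

```text
time_s: 11.3
tcp_pos: [0.5155, 0.1924, 0.208]
eef_rot: [-179.9, -0.0, -68.3]
contact_force: [-1.2, -0.4, 6.0]
gripper_width: 0.0078
gripper_force: 45.0
```

jog_arm --deltas '[[[-1,0,0,-0.1,0],[-1,0,0,0,0],[-1,0,0,0,0]]]'

```text
time_s: 11.68
tcp_pos: [0.5156, 0.1924, 0.2075]
eef_rot: [-179.9, -0.0, -68.3]
contact_force: [-1.2, 0.6, 9.7]
gripper_width: 0.0076
gripper_force: 45.0
```

jog_arm --deltas '[[[-1,0,0,-0.1,0],[-1,0,0,-0.1,0],[-1,0,0,0,0],[-1,0,0,0,0]]]'

```text
time_s: 12.18
tcp_pos: [0.5158, 0.1924, 0.2074]
eef_rot: [-179.8, -0.0, -68.3]
contact_force: [-7.1, -0.6, 22.5]
gripper_width: 0.0079
gripper_force: 45.1
```

jog_arm --deltas '[[[-1,-0.05,0,0,0],[-1,0,0,0,0],[-1,0,0,0,0],[-1,0,0,0,0]]]' --force 55

```text
time_s: 12.68
tcp_pos: [0.5156, 0.1925, 0.2074]
eef_rot: [-179.8, -0.0, -68.3]
contact_force: [-5.6, -0.6, 21.3]
gripper_width: 0.0076
gripper_force: 55.0
```

```bash
python3 - <<'E'
from h import *
S=r.capture('scene'); D=r.capture('side'); im=r.capture('wrist'); s=r.get_state(); print(s['time_s'],s['tcp_pos'],s['eef_rot'],s['contact_force'],s['moment'])
c=lambda im,x,y,w,h:cv2.resize(im[y:y+h,x:x+w],(400,300),interpolation=cv2.INTER_CUBIC)
cv2.imwrite('pics/m5.png',np.vstack([np.hstack([c(S,350,190,100,75),c(D,220,240,120,90)]),np.hstack([c(S,160,120,360,270),c(im,220,140,200,150)])]))
E
```

```text
12.825 [0.51563564 0.19247326 0.2074535 ] [-1.79806411e+02 -2.52379774e-02 -6.82907460e+01] [-5.98488385 -0.71192744 21.22770593] [-0.53071019  2.67188968 -0.02352767]
```

View pics/m5.png

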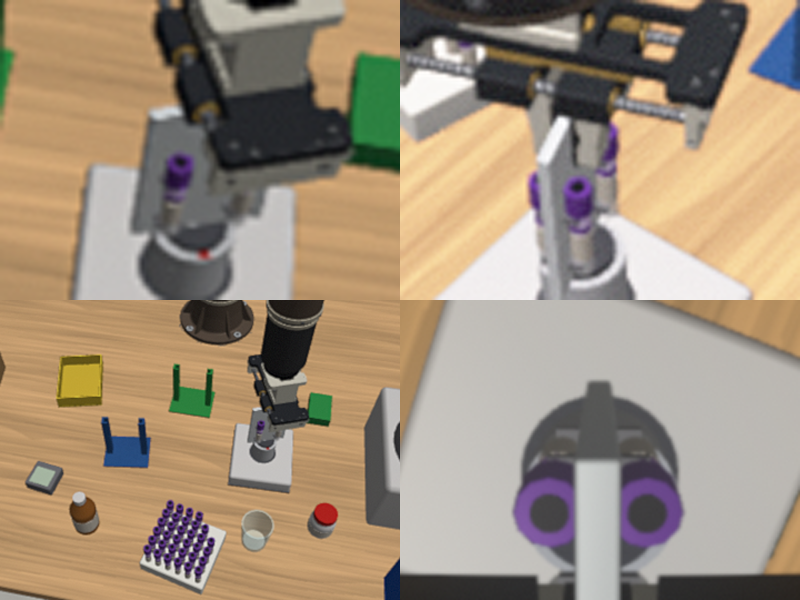

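The flange sits on the rim, and the bystanders are where they were. I'll take off some of the remaining side load once, then hand in.

jog_arm --deltas '[[[-1,-0.1,0,0,0],[-1,0,0,0,0],[-1,0,0,-0.02,0],[-1,0,0,0,0],[-1,0,0,0,0]]]'

```text
time_s: 13.45
tcp_pos: [0.5153, 0.1925, 0.2074]
eef_rot: [-179.7, -0.0, -68.3]
contact_force: [-2.2, -1.7, 20.3]
gripper_width: 0.0079
gripper_force: 55.0
```

```bash
python3 -c "
from plant import r
print(r.close_job())"
```

```text
the job is handed in; nothing more can be done
None
```

The paddle is keyed into the mixer hub and pressed fully home with the flange on the rim. The arm is still gripping it at 55 N and pushing down with about 20 N, and I handed the job in at about 13.5 s of the 48 s allowed.

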